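# Hold the great wheel ready over the slot gauge

### The arm

A 6-joint arm with a two-finger parallel gripper is mounted at the origin on the work surface. World frame = base frame: x ahead of the robot, y to its left, z up, the work surface at z = 0. Lengths are in m, angles in rad, forces in N, time in s.
With the tool pointing down it reaches from about 0.225 to 0.875 m from the base axis. Payload 3.4 kg.
Tool frame: the origin (TCP) lies between the finger pads; the fingertips stand 8 mm ahead of it and the grasp point (between the pads) lies 11 mm behind it; z points along the fingers, y is the line along which they close (so a half turn about z gives the same grasp; the last joint's range is limited). The gripper opens to 85 mm and grips with 20 to 120 N. Pads are 22 mm wide; open, the fingers measure 114 mm over their backs; the gripper's body (76 mm by 85 mm) begins 54 mm behind the grasp point. The pads swing forward as they close: fully open they stand 13 mm farther back than shut.
Start: joints at [1.171, 0.276, 1.505, -0, 1.361, -0.121], TCP at [0.158, 0.553, 0.239] pointing down, gripper open.
Joint ranges: [-2.89, 2.89], [-0.75, 2.08], [0.22, 2.7], [-1.18, 4.32], [0.11, 2.71], [-2.7, 2.7]. Speed limits (rad/s): [2.57, 2.57, 3.14, 3.14, 3.14, 3.14].

### API

Orientations are given as a unit quaternion [w, x, y, z].
In Python, from rig import manip gives the robot as it stands.
- The arm moves only by the tool move_arm, never from a script. Its argument "deltas" is a list that holds one entry, the list of rows, each a list of 5 numbers: the shift along the tool's x, y, z normalised to -1 to 1, where 1 is 80 cm, then the turn about the tool's z normalised to -1 to 1, where 1 is 120 degrees, then the closure, from -1 (fully open) to 1 (shut). In form: [[[tx, ty, tz, twist, grip], ...]]. A call has 1 to 12 rows; each row is the pose to reach, as a shift and turn from the pose commanded when the call began, along the tool's axes at that moment; what a row does not reach only later rows make up. A row lasts 1/10 s, in which the tool goes at most 50 mm and 8.59 degrees, less where a joint would pass 70% of its speed; a pose out of reach is approached as far as the arm can. A call with a number of a shift or a turn outside -1 to 1 is refused whole. A call with a gripper value outside its range is refused whole. The fingers move at their own pace and stop on an object; "squeeze" is the grip in N (left out, the last holds). Time passes only in rows, so rows that repeat a pose let the fingers close. It gives the time, the measured TCP pose, the force, the opening and the grip force at its end, in the units of the state.
- manip.get_state(): the state, without advancing time (a new reading comes with each control period).
- manip.get_image(name): name is "scene" or "top"; returns the picture (400x640x3 uint8, red, green, blue); there is no depth.
- manip.camera_params(name): a dict with "fx", "fy", "cx", "cy" (pixels), "R" (3x3) and "t" (3): a world point X has camera coordinates R X + t. Camera axes: x right, y down, z forward; pixel columns grow to the right and rows downward; lengths in m; the calibration is good to about 2 mm. A picture is of the moment at which its call begins. camera_params takes no time and is no camera call.
- manip.sign_off(): hands the job in; it is judged then, once.
The state is a dict: "clock": time; "qpos": joint angles; "qd": joint speeds; "effort": joint torques, N m; "position": TCP position; "ee_rot": TCP orientation; "contact_force": force on the tool from outside, world axes, zero at the start; "moment": the same for the moment, N m; "width": finger opening in m; "gripper_force": force on a finger pad.
Only numpy, scipy, OpenCV 4.12 (cv2) and the standard library are available. Lean on these libraries where they do the work, as an engineer would, in place of code of your own. Each camera call takes 0.05 s, during which the arm holds its last target. There are 200 camera calls.

### The job

A steel collet has been left standing on the slotted nickel gauge: clear it first by standing it upright in the open drawer and letting go of it. Then lift the largest of the four brass wheels out of the oak stand and bring it over the jar and the cup to the gauge, without disturbing those or the other wheels and without the wheel ever touching the gauge. Finish while still holding it: keep the wheel upright and still, centred over the gauge's slot and in line with it, with its rim hovering about one centimetre above the slot's mouth.

Things in the scene. Friction and masses are not known exactly. Their poses are not given: they have to be found in the camera images.
- great_wheel_center (a point): Largest brass great wheel: toothed disc 84 mm across, rim 8 mm thick (flat rim band 12 mm broad, hub flush with it, web between recessed), about 0.27 kg, upright in any one of the stand's slots. The point is its centre, 42 mm above its lowest rim, 54 mm above the bench at the start. y is the axle (level, across the slot); z is up at the start. Pinch the top of the rim across its thickness.
- wheel_b_center (a point): A smaller brass wheel of the same make, 70 mm across, 8 mm thick, upright in another slot of the stand; leave it. The point is its centre, axes as for the great wheel.
- wheel_c_center (a point): A smaller brass wheel of the same make, 62 mm across, 8 mm thick, upright in another slot of the stand; leave it. The point is its centre, axes as for the great wheel.
- wheel_d_center (a point): A smaller brass wheel of the same make, 56 mm across, 8 mm thick, upright in another slot of the stand; leave it. The point is its centre, axes as for the great wheel.
- stand: Fixed oak stand, 100 (x) by 210 (y) by 45 mm high, origin at the centre of its underside. Four slots along x at y = -75, -25, 25, 75 mm, 10 mm wide, floor 12 mm above the bench; low ridges keep wheels from rolling. The wheels stand 50 mm apart, centre to centre, so fingers must not open wide there.
- gauge_mouth (a point): Mouth of the slot of the fixed nickel-plated gauge: a base 110 by 74 by 14 mm with two cheeks, each 90 mm long and 24 mm thick, 12 mm apart, tops 40 mm above the bench. The point is the middle of the slot at the height of the cheek tops; x runs along the slot, y across it, z up.
- collet_center (a point): Steel collet, round, upright, 60 mm tall: a foot 36 mm across and 14 mm high, above it a plain body 26 mm across; about 0.2 kg. It stands loose on the gauge's cheeks, over the slot, within 15 mm of its middle. The point is its centre, 30 mm above its underside; z is its axis (up).
- drawer_spot (a point): Point on the open drawer's floor (22 mm above the bench), 62 mm behind the inside of its front, midway across. x points into the cabinet, y across, z up. Inside 178 mm wide, walls 56 mm and front 66 mm above the floor. Open above from x = -62 mm to the cabinet's face, 57 to 80 mm beyond the point. The cabinet is 100 mm high. The drawer slides when pushed.
- jar_center (a point): Open amber glass jar of bushings, 72 mm across, 85 mm high, standing loose on the bench between stand and gauge. The point is its centre, half-way up. Do not disturb.
- cup_center (a point): White porcelain cup 72 mm across the rim, 72 mm high, with steel collets rising to 92 mm, standing loose on the bench between stand and gauge. The point is on its axis 40 mm above the bench. Do not disturb.
Things that resemble listed ones, but are neither listed nor needed, are in the scene too. Leave any green or pink look-alike of the part that bears great_wheel_center alone.

How it is judged:
On the way, in this order (a step that is already met when the one before it is completed fails the run):
1. the collet stands upright in the drawer, let go (x of collet_center in the frame of drawer_spot between -0.055 and 0.1 m and y of collet_center in the frame of drawer_spot between -0.085 and 0.085 m and z of collet_center in the frame of drawer_spot between 0.02 and 0.04 m and angle between collet_center's own z axis and vertical below 0.2 rad and contact force between collet and the fingers below 0.05 N and linear speed of collet below 0.03 m/s), for 0.2 s.
2. then the great wheel is lifted clear of the stand (height (world z) of great_wheel_center above 0.11 m and contact force between great_wheel and stand below 0.05 N), for 0.2 s.
At the end, for the whole second after the job is handed in: The collet stands upright (0.2 rad), released, on the drawer floor. The great wheel is held still in the fingers, centred within 8 mm along and 5 mm across the slot, axle within 0.1 rad of the gauge's y axis, rim 3 to 20 mm above the mouth, not touching the gauge (all of step 1 and x of great_wheel_center in the frame of gauge_mouth between -0.008 and 0.008 m and y of great_wheel_center in the frame of gauge_mouth between -0.005 and 0.005 m and z of great_wheel_center in the frame of gauge_mouth between 0.045 and 0.062 m and angle between the y axis of great_wheel_center and the y axis of gauge_mouth, either way round below 0.1 rad and contact force between great_wheel and gauge below 0.05 N and contact force between great_wheel and the fingers above 1 N and linear speed of great_wheel below 0.02 m/s); the arm keeps its last pose, push and grip.
It fails at once if the great wheel touches the gauge (contact force between great_wheel and gauge above 0.5 N).
It fails at once if the jar or the cup is shifted by more than 20 mm or tipped (distance of any of jar_center, cup_center from where it was at the start of the episode above 0.02 m or angle between any of jar_center, cup_center's own z axis and vertical above 0.3 rad).
It fails at once if another wheel is shifted by more than 15 mm (distance of any of wheel_b_center, wheel_c_center, wheel_d_center from where it was at the start of the episode above 0.015 m).
It also fails if it takes over 59 s, if anything falls off the work surface, if the arm or the gripper's body presses on something with over 40 N, if the wrist force passes 120 N, or if a joint passes its speed limit or range.

## Working session

There is one attempt and no reset: what is moved stays moved. The work goes in short steps, Python scripts to look and compute and a tool call to move; the robot and the scene stay as the last step left them, time stands still between calls to the robot, and variables do not carry over. Pictures are saved under pics/ and viewed, at most 10 in all, crops included, and the job is handed in when it is done.

Besides the shell and the picture viewer there is one more tool, called after "Emit:" as name([rows], argument=value, ...), one row to a line, values as JSON. move_arm: Moves the arm, as the interface text tells. Scaled input: -1 to 1 covers 80 cm each way for a shift and 120 degrees each way for a turn. Its arguments: {"type":"object","properties":{"deltas":{"type":"array","items":{"type":"array","items":{"type":"array","items":{"type":"number","minimum":-1,"maximum":1}}}},"squeeze":{"type":"number"}},"required":["deltas"]}

```bash
ls; mkdir -p pics
python3 - <<'E'
from rig import manip
import cv2,json,numpy as np
np.set_printoptions(precision=4,suppress=True)
for n in("scene","top"):
    im=manip.get_image(n); cv2.imwrite(f"pics/{n}0.png",im[:,:,::-1]); p=manip.camera_params(n); print(n,p)
print(manip.get_state())
E
```

```text
pics
scene {'fx': 491.6720254855672, 'fy': 491.6720254855672, 'cx': 320.9950176319282, 'cy': 211.90088759300534, 'R': array([[-0.4672,  0.884 , -0.0169],
       [ 0.6037,  0.305 , -0.7365],
       [-0.6459, -0.3544, -0.6762]]), 't': array([ 0.2979, -0.2506,  1.7099])}
top {'fx': 403.66005900963995, 'fy': 403.66005900963995, 'cx': 317.6076021976579, 'cy': 201.83514212005468, 'R': array([[-0.0262, -0.9996, -0.0059],
       [-0.9815,  0.0268, -0.1894],
       [ 0.1895,  0.0008, -0.9819]]), 't': array([-0.0296,  0.5561,  0.9152])}
{'clock': 0.1, 'qpos': array([ 1.1711,  0.2765,  1.506 , -0.    ,  1.3607, -0.121 ]), 'qd': array([-0.0013, -0.0045, -0.0022,  0.0006, -0.0008, -0.0012]), 'effort': array([  0.0008, -41.7708, -24.6403,  -0.0001,   0.006 ,   0.    ]), 'position': array([0.158 , 0.5524, 0.2385]), 'ee_rot': array([-0.0002,  0.1389,  0.9903, -0.0008]), 'contact_force': array([-0.0838,  0.012 , -0.0386]), 'moment': array([ 0.0638,  0.0758, -0.0004]), 'gripper_force': 0.0, 'width': 0.08550123209258084}
```

View pics/scene0.png

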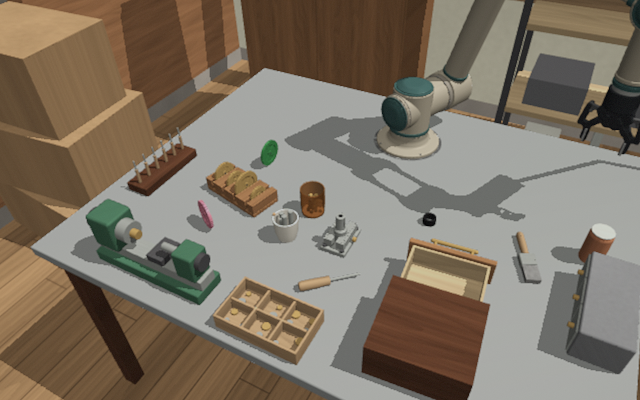

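View pics/top0.png

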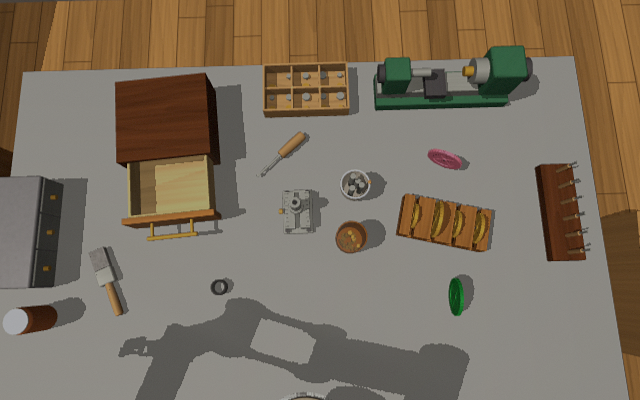

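The scene view shows the stand at (242,188), gauge at (341,235) and drawer at (445,270). In the top view they are at (445,222), (297,210) and (172,190), with the jar at (351,237) and the cup at (355,184). I'll enlarge these.

Run:
```python
import cv2,numpy as np
t=cv2.imread("pics/top0.png"); s=cv2.imread("pics/scene0.png")
def crop(im,x0,y0,x1,y1,k):
    c=cv2.resize(im[y0:y1,x0:x1],None,fx=k,fy=k,interpolation=cv2.INTER_CUBIC)
    for x in range(-(-x0//10)*10,x1,10):
        cv2.line(c,((x-x0)*k,0),((x-x0)*k,6 if x%50 else 14),(255,255,0),1)
        if x%20==0: cv2.putText(c,str(x),((x-x0)*k-8,24),0,.33,(0,0,255),1)
    for y in range(-(-y0//10)*10,y1,10):
        cv2.line(c,(0,(y-y0)*k),(6,(y-y0)*k),(255,255,0),1)
        if y%20==0: cv2.putText(c,str(y),(8,(y-y0)*k+4),0,.33,(0,0,255),1)
    return c
a=crop(t,395,185,495,255,8); cv2.imwrite("pics/a.png",a)
b=np.hstack([crop(t,272,180,322,240,8),crop(s,315,205,365,265,8)]); cv2.imwrite("pics/b.png",b)
cc=np.hstack([crop(t,115,150,225,250,3),crop(s,395,230,505,330,4)[:300]]); cv2.imwrite("pics/c.png",cc)
```

```text
(no output)
```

View pics/a.png

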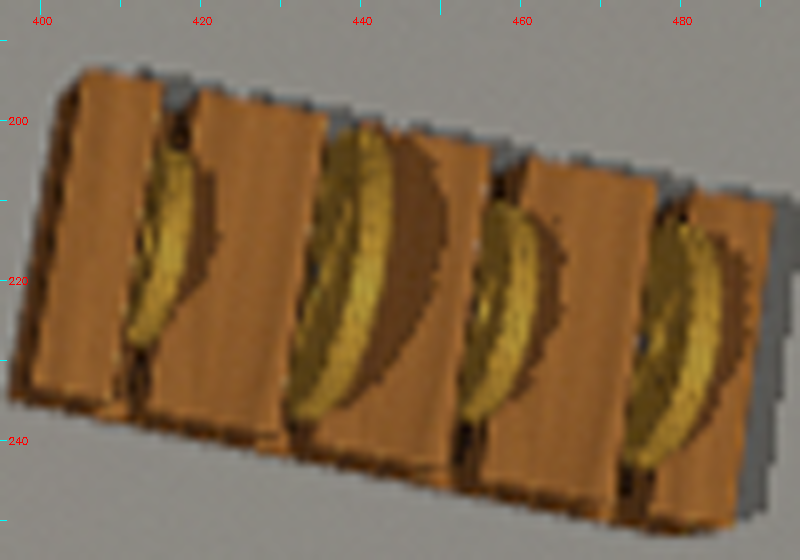

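View pics/b.png

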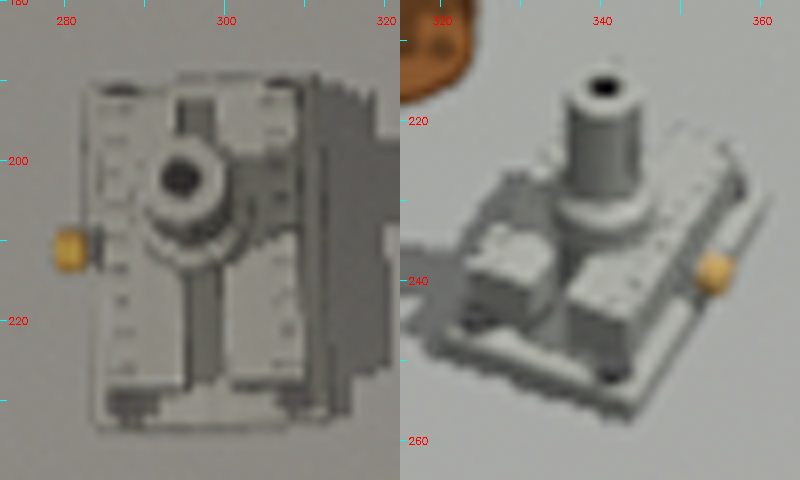

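View pics/c.png

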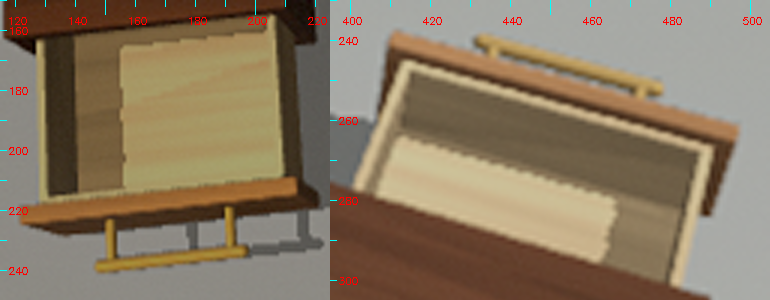

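The great wheel is in the second slot from the left in the top view, with its rim running from (442,201) to (433,237). The collet's hole is at (294.5,202) in the top view and (340,216) in the scene view. The slot's ends are near (297.6,228) and (296.4,190).

```bash
cat > h.py <<'E'
from rig import manip
import numpy as np
np.set_printoptions(precision=4,suppress=True)
P={n:manip.camera_params(n) for n in("scene","top")}
def ray(n,uv,z):
    p=P[n];C=-p["R"].T@p["t"];d=p["R"].T@np.array([(uv[0]-p["cx"])/p["fx"],(uv[1]-p["cy"])/p["fy"],1])
    return C+d*(z-C[2])/d[2]
def proj(n,X):
    p=P[n];c=p["R"]@np.asarray(X)+p["t"];return np.array([c[0]/c[2]*p["fx"]+p["cx"],c[1]/c[2]*p["fy"]+p["cy"]])
E
python3 - <<'E'
from h import *
for n in P: print(n,-P[n]["R"].T@P[n]["t"])
def show(name,n,z,pts):
    q=np.array([ray(n,p,z)[:2] for p in pts]);print(name,n,z,q.tolist() if 0 else q, "sides",np.linalg.norm(np.diff(q,axis=0),axis=1),"mean",q.mean(0), "ang",np.degrees(np.arctan2(*(np.diff(q,axis=0)[:,::-1].T))))
show("stand","top",.045,[(406,194),(492,210),(486.5,250.5),(399,234)])
show("gaugecheeks","top",.04,[(282.7,190.5),(309,190),(310.3,228),(285,228.8)])
show("slot","top",.04,[(297.6,228.3),(296.4,190.4)])
show("collet","top",.1,[(294.5,202)]*2); show("collet","scene",.1,[(340.2,215.8)]*2)
show("drawer front inner top","top",.088,[(132,217.5),(213,209)])
show("drawer front inner sc","scene",.088,[(413,245),(487,267)])
show("cab front top","top",.1,[(118,167),(219,155)])
show("wheel rim ends(z .054)","top",.054,[(440.5,200.5),(433,237.5)])
show("jar","top",.085,[(350.5,237)]*2);show("cup","top",.072,[(355,184.5)]*2)
E
```

```text
scene [1.395  0.419  0.9766]
top [ 0.3716 -0.0452  1.0038]
stand top 0.045 [[ 0.5701 -0.2592]
 [ 0.5252 -0.4629]
 [ 0.4289 -0.4395]
 [ 0.4734 -0.236 ]] sides [0.2086 0.0991 0.2083] mean [ 0.4994 -0.3494] ang [-102.436   166.3543   77.664 ]
gaugecheeks top 0.04 [[ 0.5882  0.0402]
 [ 0.5876 -0.0241]
 [ 0.4941 -0.0252]
 [ 0.4938  0.0356]] sides [0.0644 0.0936 0.0608] mean [0.5409 0.0066] ang [ -90.4607 -179.3563   90.2783]
slot top 0.04 [[0.4942 0.0053]
 [0.5875 0.0067]] sides [0.0933] mean [0.5408 0.006 ] ang [0.8404]
collet top 0.1 [[0.5471 0.0082]
 [0.5471 0.0082]] sides [0.] mean [0.5471 0.0082] ang [0.]
collet scene 0.1 [[0.5482 0.0114]
 [0.5482 0.0114]] sides [0.] mean [0.5482 0.0114] ang [0.]
drawer front inner top top 0.088 [[0.5233 0.3832]
 [0.5381 0.1972]] sides [0.1866] mean [0.5307 0.2902] ang [-85.4573]
drawer front inner sc scene 0.088 [[0.5505 0.2137]
 [0.5394 0.3938]] sides [0.1804] mean [0.5449 0.3037] ang [93.5347]
cab front top top 0.1 [[0.6412 0.4175]
 [0.6637 0.1829]] sides [0.2357] mean [0.6524 0.3002] ang [-84.5205]
wheel rim ends(z .054) top 0.054 [[ 0.5501 -0.3385]
 [ 0.4621 -0.3135]] sides [0.0915] mean [ 0.5061 -0.326 ] ang [164.1297]
jar top 0.085 [[ 0.4653 -0.1172]
 [ 0.4653 -0.1172]] sides [0.] mean [ 0.4653 -0.1172] ang [0.]
cup top 0.072 [[ 0.5908 -0.1341]
 [ 0.5908 -0.1341]] sides [0.] mean [ 0.5908 -0.1341] ang [0.]
```

```bash
cat >> h.py <<'E'
def yang(s):
    w,x,y,z=s["ee_rot"];return np.degrees(np.arctan2(1-2*(x*x+z*z),2*(x*y-w*z)))
def go(x,y,z,a,s=None):
    "normalised shift to TCP x,y,z with closing axis at angle a (deg, mod 180)"
    s=s or manip.get_state();A=yang(s);t=np.radians(A)
    d=np.array([x,y,z])-s["position"];ty=np.array([np.cos(t),np.sin(t),0]);tx=np.array([-np.sin(t),np.cos(t),0])
    tw=-(((a-A)+90)%180-90)
    print("ang",round(A,2),"pos",s["position"],"| cmd",np.round([d@tx/.8,d@ty/.8,-d[2]/.8,tw/120],4),"rows",np.linalg.norm(d)/.05,abs(tw)/8.59)
E
python3 -c "
from h import *
go(.5477,.0098,.16,90)"
```

```text
ang 74.03 pos [0.158  0.5524 0.2385] | cmd [-0.6549 -0.5181  0.0982 -0.1331] rows 13.452262637685326 1.8590479905572543
```

Emit:
move_arm([
  [[-0.05,-0.04,0.008,-0.02,-1],[-0.11,-0.086,0.016,-0.05,-1],[-0.17,-0.134,0.025,-0.1,-1],[-0.23,-0.182,0.035,-0.133,-1],[-0.285,-0.226,0.043,-0.133,-1],[-0.34,-0.27,0.05,-0.133,-1],[-0.395,-0.313,0.06,-0.133,-1],[-0.45,-0.356,0.068,-0.133,-1],[-0.505,-0.4,0.076,-0.133,-1],[-0.56,-0.443,0.084,-0.133,-1],[-0.61,-0.483,0.092,-0.133,-1],[-0.655,-0.518,0.098,-0.133,-1]],
], squeeze=40)

```text
clock: 1.3
position: [0.5063, 0.0669, 0.1687]
ee_rot: [-0.0, 0.0, 1.0, 0.0]
contact_force: [0.4, 1.1, -0.7]
width: 0.0855
gripper_force: 0.0
```

```bash
python3 -c "
from h import *
go(.5477,.0098,.074,90)"
```

```text
ang 89.96 pos [0.5063 0.0669 0.1687] | cmd [-0.0518 -0.0713  0.1183 -0.0003] rows 2.360613220658963 0.004699236418759827
```

Emit:
move_arm([
  [[0,0,0,0,-1],[0,0,0,0,-1]],
])

```text
clock: 1.5
position: [0.5057, 0.0678, 0.1684]
ee_rot: [-0.001, 0.002, 1.0, 0.0]
contact_force: [-0.3, 0.6, -0.1]
width: 0.0856
gripper_force: 0.0
```

```bash
python3 -c "
from h import *
go(.5477,.0098,.074,90)"
```

```text
ang 89.82 pos [0.5057 0.0678 0.1684] | cmd [-0.0528 -0.0723  0.1179 -0.0015] rows 2.3692864852230415 0.02097312953976136
```

Emit:
move_arm([
  [[-0.026,-0.036,0,0,-1],[-0.053,-0.072,0,0,-1],[-0.053,-0.072,0.03,0,-1],[-0.053,-0.072,0.07,0,-1],[-0.053,-0.072,0.1,0,-1],[-0.053,-0.072,0.115,0,-1],[-0.053,-0.072,0.115,0,0.1],[-0.053,-0.072,0.115,0,0.6],[-0.053,-0.072,0.115,0,0.6],[-0.053,-0.072,0.115,0,0.6],[-0.053,-0.072,0.115,0,0.6],[-0.053,-0.072,0.115,0,0.6]],
], squeeze=40)

```text
clock: 2.7
position: [0.549, 0.0111, 0.0785]
ee_rot: [0.001, 0.0, 1.0, -0.0]
contact_force: [0.2, 1.3, 6.0]
width: 0.0251
gripper_force: 39.1
```

```bash
python3 -c "
from h import *
s=manip.get_state();print(s['width'],s['gripper_force'],s['contact_force']);go(.5477,.0098,.19,90)
for n in P:
    import cv2; im=manip.get_image(n); 
    cv2.imwrite(f'pics/{n}1.png',im[:,:,::-1])
"
```

```text
0.02514622944455386 39.14837300777435 [0.2182 1.3427 5.9601]
ang 89.97 pos [0.549  0.0111 0.0785] | cmd [ 0.0016 -0.0016 -0.1394 -0.0002] rows 2.230783669848401 0.003020126244289891
```

Emit:
move_arm([
  [[0,0,-0.02,0,0.6],[0,0,-0.06,0,0.6],[0,0,-0.1,0,0.6],[0,0,-0.14,0,0.6],[0.01,0.03,-0.14,0,0.6],[0.03,0.08,-0.14,0,0.6],[0.05,0.13,-0.14,-0.01,0.6],[0.06,0.18,-0.14,-0.02,0.6],[0.06,0.23,-0.14,-0.03,0.6],[0.06,0.28,-0.14,-0.035,0.6],[0.06,0.32,-0.14,-0.035,0.6],[0.06,0.35,-0.14,-0.035,0.6]],
])

```text
clock: 4.0
position: [0.4995, 0.2932, 0.1888]
ee_rot: [-0.0, -0.037, 0.999, 0.0]
contact_force: [0.5, -0.2, -2.0]
width: 0.0247
gripper_force: 39.8
```

```bash
python3 -c "
from h import *
import cv2
s=manip.get_state();print(s['width'],s['gripper_force'],s['contact_force']);go(.597,.297,.0615,94)
im=manip.get_image('scene')[:,:,::-1]
cv2.imwrite('pics/d.png',cv2.resize(im[180:370,340:540],None,fx=3,fy=3,interpolation=cv2.INTER_CUBIC))
"
```

```text
0.02470439816089686 39.79131460189819 [ 0.5445 -0.161  -1.9825]
ang 94.26 pos [0.4995 0.2932 0.1888] | cmd [-0.1218 -0.0044  0.1591  0.0022] rows 3.2070890455586474 0.030441687701456267
```

View pics/d.png

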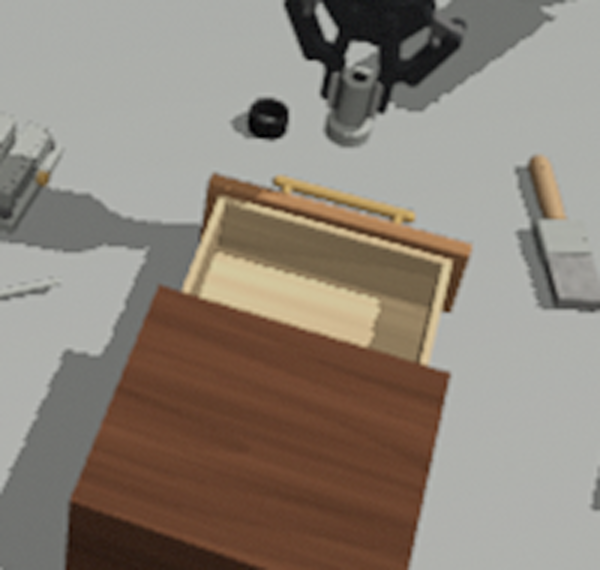

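The collet hangs upright in the fingers at (350,105) in the crop. The drawer's inner front edge runs from (228,207) to (448,268), and the cabinet's front top edge from (160,288) to (448,373).

```bash
python3 -c "
from h import *
for z,a,b in((.078,(416,249),(489.3,269.3)),(.088,(416,249),(489.3,269.3)),(.1,(393.3,276),(489.3,304.3))): print(z,ray('scene',a,z),ray('scene',b,z))
for z in(.078,.088): print('top',ray('top',(133,216.5),z),ray('top',(213,208.5),z))
"
```

```text
0.078 [0.5506 0.2227 0.078 ] [0.5344 0.4001 0.078 ]
0.088 [0.56   0.2249 0.088 ] [0.544  0.4003 0.088 ]
0.1 [0.6753 0.2101 0.1   ] [0.6551 0.4249 0.1   ]
top [0.5273 0.3857 0.078 ] [0.5411 0.1998 0.078 ]
top [0.5256 0.381  0.088 ] [0.5393 0.1972 0.088 ]
```

Emit:
move_arm([
  [[-0.03,0,0,0,0.6],[-0.08,0,0,0,0.6],[-0.123,0,0,0,0.6],[-0.123,0,0.03,0,0.6],[-0.123,0,0.07,0,0.6],[-0.123,0,0.11,0,0.6],[-0.123,0,0.135,0,0.6],[-0.123,0,0.145,0,0.6],[-0.123,0,0.15,0,0.6],[-0.123,0,0.154,0,0.6],[-0.123,0,0.157,0,0.6],[-0.123,0,0.157,0,0.6]],
])

```text
clock: 5.25
position: [0.5987, 0.2985, 0.0644]
ee_rot: [0.001, -0.037, 0.999, 0.0]
contact_force: [0.5, 0.0, -0.9]
width: 0.0245
gripper_force: 39.9
```

```bash
python3 -c "
from h import *
go(.598,.298,.0605,94)"
```

```text
ang 94.19 pos [0.5987 0.2985 0.0644] | cmd [ 0.001  -0.0006  0.0048  0.0016] rows 0.07925887071082181 0.02173876992844249
```

Emit:
move_arm([
  [[0,0,0.002,0,0.6],[0,0,0.004,0,0.6],[0,0,0.0055,0,0.6],[0,0,0.0055,0,0.6]],
])

```text
clock: 5.65
position: [0.5991, 0.2985, 0.0605]
ee_rot: [0.001, -0.037, 0.999, 0.0]
contact_force: [-0.9, -0.3, 4.1]
width: 0.0245
gripper_force: 40.4
```

Emit:
move_arm([
  [[0,0,0,0,0.2],[0,0,0,0,0],[0,0,0,0,-0.3],[0,0,0,0,-0.3],[0,0,0,0,-0.3],[0,0,-0.02,0,-0.3],[0,0,-0.05,0,-0.3],[0,0,-0.09,0,-0.3],[0,0,-0.14,0,-0.3],[0,0,-0.2,0,-0.3]],
])

```text
clock: 6.65
position: [0.5973, 0.298, 0.219]
ee_rot: [-0.002, -0.037, 0.999, -0.001]
contact_force: [1.0, -0.6, -0.4]
width: 0.0554
gripper_force: 0.0
```

```bash
python3 -c "
from h import *
import cv2
s=manip.get_state();print(s['width'],s['contact_force']);go(.505,-.325,.23,77.5)
im=manip.get_image('scene')[:,:,::-1];im2=manip.get_image('top')[:,:,::-1]
r=lambda c:cv2.resize(c,(380,380),interpolation=cv2.INTER_CUBIC)
cv2.imwrite('pics/e.png',np.hstack([r(im[200:330,390:520]),r(im2[140:250,110:220])]))
"
```

```text
0.05537368740144562 [ 0.9622 -0.6045 -0.3558]
ang 94.19 pos [0.5973 0.298  0.219 ] | cmd [ 0.1719 -0.7682 -0.0138  0.139 ] rows 12.597176023528682 1.9424193182026555
```

View pics/e.png

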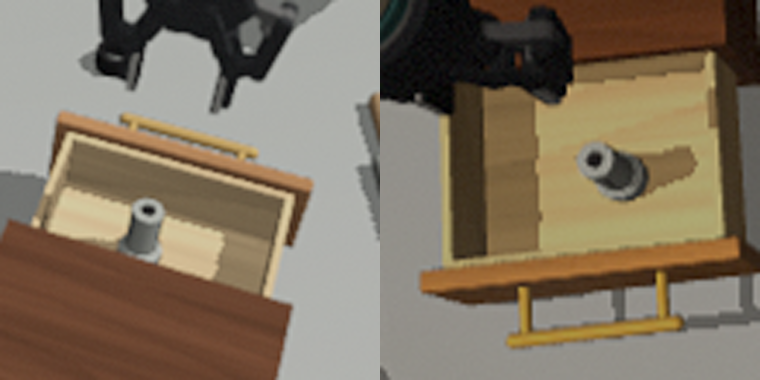

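The collet stands upright on the drawer floor and is released. Next I'll overlay the estimated wheel and gauge model on both views to check the estimates.

```bash
cat >> h.py <<'E'
import cv2
def wheel_pts(c,a,r=.042,t=.004):
    a=np.radians(a);ax=np.array([np.cos(a),np.sin(a),0]);al=np.array([np.sin(a),-np.cos(a),0]);th=np.linspace(0,2*np.pi,73)
    return [np.array([np.array(c)+s*t*ax+r*(np.cos(q)*al+np.sin(q)*np.array([0,0,1])) for q in th]) for s in(1,-1)]
def gauge_pts(c,a):
    a=np.radians(a);x=np.array([np.cos(a),np.sin(a),0]);y=np.array([-np.sin(a),np.cos(a),0]);o=np.array([c[0],c[1],.04])
    return [np.array([o+u*.045*x+v*y for u,v in((1,s*.006),(-1,s*.006),(-1,s*.03),(1,s*.03),(1,s*.006))]) for s in(1,-1)]
def draw(im,n,polys,x0,y0,x1,y1,k,col=(255,0,0)):
    c=cv2.resize(np.ascontiguousarray(im[y0:y1,x0:x1]),None,fx=k,fy=k,interpolation=cv2.INTER_CUBIC)
    for p in polys:
        q=np.array([(proj(n,X)+.5-[x0,y0])*k for X in p]);cv2.polylines(c,[np.round(q*16).astype(int).reshape(-1,1,2)],False,col,1,cv2.LINE_AA,4)
    return c
E
python3 - <<'E'
from h import *
S=manip.get_image('scene')[:,:,::-1];T=manip.get_image('top')[:,:,::-1]
w=wheel_pts((.505,-.325,.054),77.5);g=gauge_pts((.541,.007),.5)
a=np.hstack([draw(S,'scene',w,205,155,270,205,6),draw(T,'top',w,420,190,485,240,6)])
b=np.hstack([draw(S,'scene',g,310,215,375,262,6),draw(T,'top',g,265,184,330,231,6)])
cv2.imwrite('pics/f.png',np.vstack([a,b]))
E
```

```text
(no output)
```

View pics/f.png

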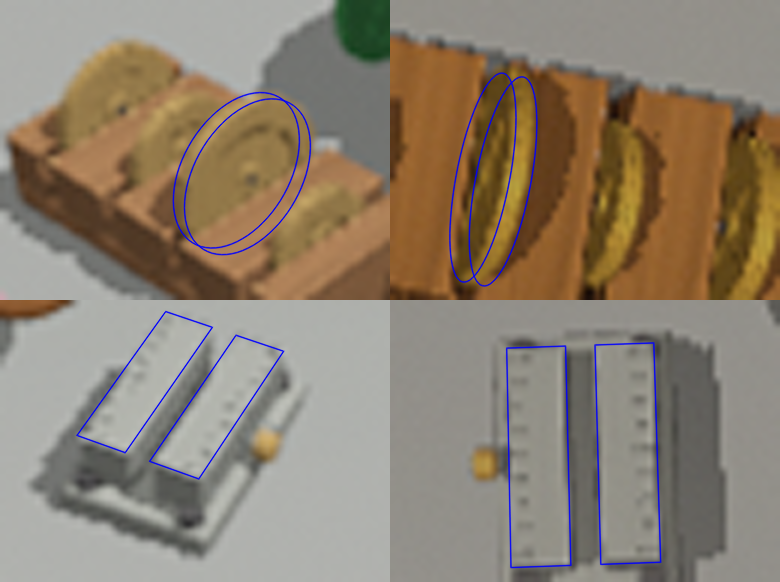

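The gauge model matches both views to about 1 mm, at (0.541, 0.007) with yaw 0.5°. The wheel model at (0.505, -0.325) also fits. I'll move to the wheel next.

Emit:
move_arm([
  [[0.01,-0.03,0,0.02,0.3],[0.02,-0.09,0,0.06,0.3],[0.033,-0.15,0,0.1,0.3],[0.047,-0.21,0,0.139,0.3],[0.06,-0.27,0,0.139,0.3],[0.074,-0.33,0,0.139,0.3],[0.087,-0.39,0,0.139,0.3],[0.1,-0.45,0,0.139,0.3],[0.114,-0.51,0,0.139,0.3],[0.127,-0.57,0,0.139,0.3],[0.141,-0.63,0,0.139,0.3],[0.15,-0.67,0,0.139,0.3]],
])

```text
clock: 8.05
position: [0.5159, -0.2477, 0.217]
ee_rot: [-0.002, 0.11, 0.994, 0.0]
contact_force: [0.7, -0.2, 0.5]
width: 0.0303
gripper_force: 0.0
```

```bash
python3 -c "
from h import *
go(.505,-.325,.14,77.5)"
```

```text
ang 77.39 pos [ 0.5159 -0.2477  0.217 ] | cmd [-0.0078 -0.0973  0.0962 -0.0009] rows 2.193340993810141 0.012886379515073916
```

Emit:
move_arm([
  [[-0.003,-0.04,0,0,0.3],[-0.008,-0.08,0,0,0.3],[-0.008,-0.097,0.01,0,0.3],[-0.008,-0.097,0.05,0,0.3],[-0.008,-0.097,0.085,0,0.3],[-0.008,-0.097,0.097,0,0.3],[-0.008,-0.097,0.097,0,0.3],[-0.008,-0.097,0.097,0,0.3]],
])

```text
clock: 8.85
position: [0.5077, -0.3219, 0.1419]
ee_rot: [0.0, 0.109, 0.994, -0.0]
contact_force: [-0.7, -0.3, 1.0]
width: 0.0298
gripper_force: 0.0
```

```bash
python3 -c "
from h import *
go(.505,-.325,.078,77.5)"
```

```text
ang 77.54 pos [ 0.5077 -0.3219  0.1419] | cmd [ 0.0024 -0.0046  0.0799  0.0003] rows 1.2802973769439465 0.004555040477971364
```

Emit:
move_arm([
  [[0.002,-0.004,0.02,0,0.3],[0.002,-0.004,0.045,0,0.3],[0.002,-0.004,0.065,0,0.3],[0.002,-0.004,0.078,0,0.3],[0.002,-0.004,0.08,0,0.3],[0.002,-0.004,0.08,0,0.3]],
])

```text
clock: 9.45
position: [0.5056, -0.3252, 0.0783]
ee_rot: [0.001, 0.109, 0.994, -0.0]
contact_force: [-0.6, -0.7, 0.0]
width: 0.0295
gripper_force: 0.0
```

```bash
python3 -c "
from h import *
s=manip.get_state();print(s['width'],s['contact_force']);go(.505,-.325,.078,77.5)"
```

```text
0.029549188904262988 [-0.5984 -0.7102  0.0136]
ang 77.52 pos [ 0.5056 -0.3252  0.0783] | cmd [0.0007 0.     0.0003 0.0001] rows 0.012825742592858161 0.0020764207699446747
```

Emit:
move_arm([
  [[0,0,0,0,0.5],[0,0,0,0,0.65],[0,0,0,0,0.8],[0,0,0,0,0.9],[0,0,0,0,1],[0,0,0,0,1],[0,0,0,0,1],[0,0,0,0,1]],
], squeeze=30)

```text
clock: 10.25
position: [0.5055, -0.3245, 0.0782]
ee_rot: [0.001, 0.109, 0.994, 0.0]
contact_force: [0.9, 2.6, 5.7]
width: 0.0075
gripper_force: 30.1
```

Emit:
move_arm([
  [[0,0,0,0,1],[0,0,0,0,1],[0,0,-0.005,0,1],[0,0,-0.015,0,1],[0,0,-0.03,0,1],[0,0,-0.05,0,1],[0,0,-0.075,0,1],[0,0,-0.1,0,1],[0,0,-0.12,0,1],[0,0,-0.135,0,1],[0,0,-0.14,0,1],[0,0,-0.14,0,1]],
], squeeze=60)

```text
clock: 11.45
position: [0.505, -0.3253, 0.1901]
ee_rot: [0.0, 0.109, 0.994, -0.0]
contact_force: [-0.5, -1.2, -2.8]
width: 0.0069
gripper_force: 60.6
```

```bash
python3 -c "
from h import *
s=manip.get_state();print(s['width'],s['contact_force'],s['gripper_force']);go(.541,.007,.19,90.5)"
```

```text
0.006869568100158072 [-0.5281 -1.169  -2.8234] 60.570974349975586
ang 77.5 pos [ 0.505  -0.3253  0.1901] | cmd [ 0.046   0.4152  0.0001 -0.1083] rows 6.684070547385367 1.5128111875019619
```

Emit:
move_arm([
  [[0.002,0.015,0,0,1],[0.005,0.045,0,-0.01,1],[0.01,0.09,0,-0.03,1],[0.015,0.14,0,-0.05,1],[0.02,0.19,0,-0.07,1],[0.026,0.24,0,-0.09,1],[0.032,0.29,0,-0.108,1],[0.037,0.335,0,-0.108,1],[0.041,0.37,0,-0.108,1],[0.044,0.395,0,-0.108,1],[0.046,0.41,0,-0.108,1],[0.046,0.415,0,-0.108,1]],
])

```text
clock: 12.65
position: [0.5401, 0.0087, 0.1889]
ee_rot: [-0.001, -0.005, 1.0, 0.0]
contact_force: [0.0, -1.5, -2.4]
width: 0.0064
gripper_force: 60.5
```

Emit:
move_arm([
  [[0,0,0.02,0,1],[0,0,0.04,0,1],[0,0,0.05,0,1],[0,0,0.05,0,1],[0,0,0.05,0,1],[0,0,0.05,0,1]],
])

```text
clock: 13.25
position: [0.5415, 0.0068, 0.1503]
ee_rot: [0.001, -0.004, 1.0, -0.0]
contact_force: [0.5, 0.2, -3.1]
width: 0.007
gripper_force: 60.5
```

Run:
```python
from h import *
s=manip.get_state();print(s['width'],s['contact_force'],s['gripper_force']);go(.541,.007,.118,90.5)
p=s['position'];S=manip.get_image('scene')[:,:,::-1];T=manip.get_image('top')[:,:,::-1]
w=wheel_pts((p[0],p[1],p[2]-.0242),yang(s));g=gauge_pts((.541,.007),.5)
cv2.imwrite('pics/g.png',np.hstack([draw(S,'scene',w+g,305,185,370,260,6),draw(T,'top',w+g,265,164,330,239,6)]))
```

```text
0.007013312470469062 [ 0.4978  0.1825 -3.1406] 60.485347509384155
ang 90.44 pos [0.5415 0.0068 0.1503] | cmd [ 0.0007  0.0002  0.0404 -0.0005] rows 0.6461037888427327 0.007001611039223693
```

View pics/g.png

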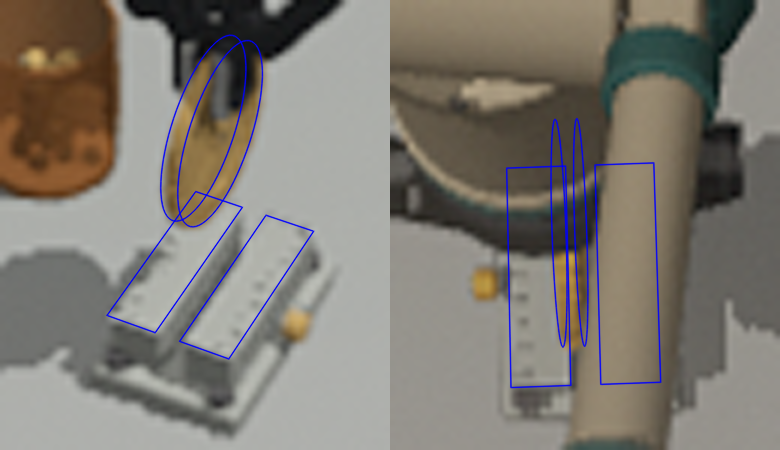

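The wheel matches its model in both views: upright, in line with the slot and centred over it. Next I'll descend to hover height.

Emit:
move_arm([
  [[0,0,0.01,0,1],[0,0,0.02,0,1],[0,0,0.03,0,1],[0,0,0.037,0,1],[0,0,0.039,0,1],[0,0,0.04,0,1],[0,0,0.04,0,1],[0,0,0.04,0,1],[0,0,0.04,0,1],[0,0,0.04,0,1]],
])

```text
clock: 14.35
position: [0.541, 0.0072, 0.1178]
ee_rot: [0.0, -0.004, 1.0, 0.0]
contact_force: [-0.3, 0.2, -2.8]
width: 0.0069
gripper_force: 60.5
```

Run:
```python
from h import *
s=manip.get_state();print(s['width'],s['contact_force'],s['gripper_force']);go(.541,.007,.118,90.5)
p=s['position'];S=manip.get_image('scene')[:,:,::-1]
w=wheel_pts((p[0],p[1],p[2]-.0242),yang(s));g=gauge_pts((.541,.007),.5)
cv2.imwrite('pics/i.png',np.hstack([draw(S,'scene',[],305,195,370,260,6),draw(S,'scene',w+g,305,195,370,260,6)]))
```

```text
0.006864679975292239 [-0.332   0.1877 -2.7713] 60.505971908569336
ang 90.47 pos [0.541  0.0072 0.1178] | cmd [ 0.0001 -0.0002 -0.0003 -0.0003] rows 0.005653483219651471 0.0039080644253651105
```

View pics/i.png

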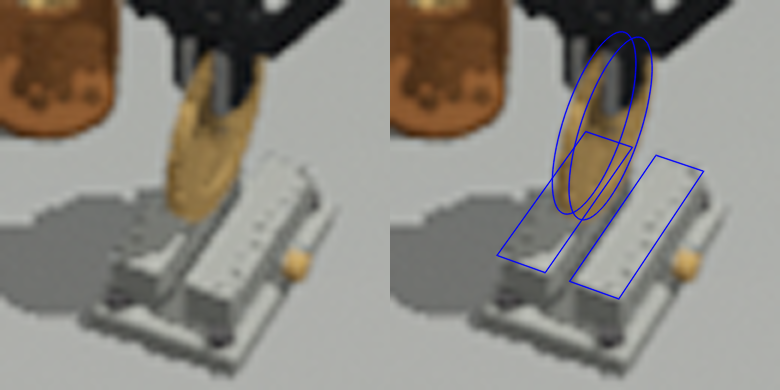

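The wheel matches its model to within a pixel. It hovers centred over the slot, and the wrist carries only its weight (2.8 N).

```bash
python3 -c "
from rig import manip
print(manip.sign_off())"
```

```text
the job is handed in; nothing more can be done
None
```

The job is handed in, though the sign-off returned no verdict: the collet stands released in the drawer, and the great wheel is held upright and still, in line with the gauge's slot, with its rim about 1 cm above the mouth.

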